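# Load a petri dish into a push-push sample tray

### The job

Load the petri dish into the dish reader: press on the shut sample tray so that its catch lets go and the tray springs out, set the dish flat in the tray's round nest, then press the tray back in until it catches, and make sure that it stays shut when you let go. Never push on the reader or its tray harder than about 15 N, do not tip the dish over, and leave everything else on the bench where it stands.

Things in the scene. Friction and masses are not known exactly. Their poses are not given: they have to be found in the camera images.
- reader: Dish reader: low white and grey instrument, fixed, 230 mm deep (x), 176 wide (y), 74 high at the front edge, its top sloping up to 102. Origin: centre of its underside; x points from front to back, z up; its front faces the robot. Its tray has a push-push catch: a press to just before its stop, then letting go, frees the latched tray or latches the open one.
- tray (a joint): Tray position in m: 0 = shut and latched (at the start), +0.095 = fully out, negative = pressed beyond the latched place. Slides along the reader's x; a spring pushes it out with 2 N (out) to 4 N (shut), damper 25 N s/m. A few mm beyond the latched place it meets a rigid stop, just past the catch's point; pressed slowly until about 10 N is felt it is on the stop. Too short a press does nothing.
- tray_front (a point): Point on the tray: centre of the front face of its grey front panel, 37 mm above the bench; moves with the tray, axes as the reader's. The panel is 129 mm wide, its edges 17.5 and 56 mm above the bench; the upright face looks along the reader's -x and stands 9 mm proud of the reader's front when latched. Press here with the shut fingertips.
- nest (a point): Point on the tray floor at the round nest's centre, 28 mm above the bench, 54 mm behind tray_front; moves with it, axes as the reader's. The dish's origin belongs here. Curved ribs 4 mm high, inner radius 33 at the foot, 36 at the top, stand before and behind it (x); none at the sides (y): there cut-outs 36 mm long, from 30 mm off centre outwards, admit fingers. Tray out: 46 mm before the reader.
- dish: The one petri dish, closed with its (fixed) lid, round, clear and whitish, 61 mm in diameter, 15 mm high, 18 to 31 g, lying flat on the bench. Origin at the centre of its underside, z up. Grasp it across its diameter.
- bottle_100: Bystander: small reagent bottle with red cap, 56 mm in diameter, 109 mm high, origin at the centre of its underside.
- film_box: Bystander: white carton, 120 x 60 x 58 mm, origin at the centre of its underside.
- label_tape: Bystander: roll of tape lying flat, 66 mm in diameter, 19 mm high, origin at the centre of its underside.
- marker_black: Bystander: black felt marker lying on the left side of the reader, 15 mm thick, 130 mm long, origin under its middle.

How it is judged:
On the way, in this order (a step that is already met when the one before it is completed fails the run):
1. the tray has sprung out (value of joint tray above 0.085 m), for 0.2 s.
2. the dish lies flat in the nest of the open tray, let go (value of joint tray above 0.08 m and horizontal distance between dish and nest below 0.005 m and z of dish in the frame of nest between -0.0025 and 0.0025 m and contact force between the fingers and dish below 0.1 N), for 0.2 s.
At the end, for the whole second after the job is handed in: The tray is shut and latched (within 2 mm of its latched place, joint 0) with nothing pressing on it, and the dish lies flat and at rest in the tray's nest (its centre within 5 mm of the nest's, its underside within 2.5 mm of the floor's height, tilted less than 0.06 rad) (value of joint tray between -0.002 and 0.002 m and horizontal distance between dish and nest below 0.005 m and z of dish in the frame of nest between -0.0025 and 0.0025 m and angle between dish's own z axis and vertical below 0.06 rad and linear speed of dish below 0.02 m/s); the robot touches nothing.
It fails at once if the robot pushes on the reader or its tray with more than 15 N (contact force between any of the fingers, the arm and reader above 15 N).
It fails at once if the dish is pressed on the reader or its tray with more than 15 N (contact force between dish and reader above 15 N).
It fails at once if the dish is tipped by more than 45 degrees (angle between dish's own z axis and vertical above 0.785 rad).
It fails at once if the bottle, the carton, the tape or the marker is moved by more than 30 mm (distance of any of bottle_100, film_box, label_tape, marker_black from where it was at the start of the episode above 0.03 m).
It also fails if it takes over 72 s, if anything falls off the work surface, if the arm or the gripper's body presses on something with over 40 N, if the wrist force passes 120 N, or if a joint passes its speed limit or range.

### The arm

A 6-joint arm with a two-finger parallel gripper is mounted at the origin on a cart in front of the work surface, level with it; the furniture and walls round the work are solid. World frame = base frame: x ahead of the robot, y to its left, z up, the work surface at z = 0. Lengths are in m, angles in rad, forces in N, time in s.
With the tool pointing down it reaches from about 0.35 to 0.775 m from the base axis. Payload 5.5 kg.
Tool frame: the origin (TCP) lies on the centre line of the jaws, within the pads' length; the fingertips stand 11 mm ahead of it and the grasp point (between the pads) lies 8 mm behind it (env.tip_reach is the distance from the TCP to the fingertips, in m); z points along the fingers, x is the direction in which the jaws open and shut, and the axes are right-handed (so a half turn about z gives the same grasp; the last joint's range is limited). The gripper opens to 85 mm and grips with 20 to 120 N. Pads are 22 mm wide; open, the fingers measure 114 mm over their backs; the gripper's body (76 mm by 85 mm) begins 54 mm behind the grasp point. The pads swing forward as they close: fully open they stand 13 mm farther back than shut.
Start: joints at [0.965, 0.313, 0.046, 1.304, 0, 1.431], TCP at [0.258, 0.514, 0.242] pointing down, gripper open.
Joint ranges: [-2.76, 2.76], [-0.86, 1.69], [-1.03, 1.26], [-2.2, 2.34], [-1.47, 1.5], [-3.14, 3.14]. Speed limits (rad/s): [2.57, 2.57, 3.14, 3.14, 3.14, 3.14].

### API

Orientations are given as a unit quaternion [w, x, y, z].
In Python, from workcell import env gives the robot as it stands.
- The arm moves only by the tool carry_out, never from a script. Its argument "moves" is one flat list of numbers, 7 for each row, row after row: the gripper command: -1 is shut, 1 is fully open, values between are in proportion, then the shift along the tool's x, y, z in m, then the turn, a rotation vector about the tool's x, y, z in degrees. A call has exactly 5 rows; each row shifts and turns the pose as measured when the row begins, along the tool's axes as they then stand; what a row does not reach is not made up. A row lasts 1/8 s, in which the tool goes at most 62.5 mm and 10.7 degrees, less where a joint would pass 70% of its speed; a pose out of reach is approached as far as the arm can. A call is refused whole if a number of a shift passes 0.0625 or a number of a turn 10.7, either way. A call with a gripper value outside its range is refused whole. The fingers move at their own pace and stop on an object; "squeeze" is the grip in N (left out, the last holds). Time passes only in rows, so rows that do not move let the fingers close, or fill a call up. It gives the time, the measured TCP pose, the force and the opening at its end, in the units of the state.
- env.get_state(): the state, without advancing time (a new reading comes with each control period).
- env.read_camera(name): name is "scene" or "top" or "wrist"; returns the picture (480x640x3 uint8, red, green, blue); there is no depth.
- env.calibration(name): a dict with "camera_matrix" (3x3 intrinsics, pixels), "rvec" (rotation vector, rad) and "tvec" (3), from world to camera coordinates, as OpenCV has them; the wrist camera has in their place "hand_eye" (4x4, takes a point from camera to tool coordinates, whose origin is the TCP and whose axes are the tool frame's). Camera axes: x right, y down, z forward; pixel columns grow to the right and rows downward; lengths in m; the calibration is good to about 2 mm. A picture is of the moment at which its call begins: read the wrist's pose just before it. calibration takes no time and is no camera call.
- env.hand_in(): hands the job in, once; it reports no verdict.
The state is a dict: "clock": time; "joint_pos": joint angles; "qvel": joint speeds; "tau": joint torques, N m; "tcp_pos": TCP position; "orientation": TCP orientation; "wrist_force": force on the tool from outside, world axes, zero at the start; "ft_torque": the same for the moment, N m; "finger_gap": finger opening in m.
Only numpy, scipy, OpenCV 4.12 (cv2) and the standard library are available. Lean on these libraries where they do the work, as an engineer would, in place of code of your own. Each camera call takes 0.05 s, during which the arm holds its last target. There are 200 camera calls.

## Working session

There is one attempt and no reset: what is moved stays moved. The work goes in short steps, Python scripts to look and compute and a tool call to move; the robot and the scene stay as the last step left them, time stands still between calls to the robot, and variables do not carry over. Pictures are saved under pics/ and viewed, about 8 in all and at most 12, crops included, and the job is handed in when it is done.

Besides the shell and the picture viewer there is one more tool, called as name(argument=value, ...), one argument or row to a line, values as JSON. carry_out: Moves the arm, as the interface text tells. Its arguments: {"type":"object","properties":{"moves":{"type":"array"},"squeeze":{"type":"number"}},"required":["moves"]}

```bash
mkdir -p pics
cat > h.py <<'E'
import numpy as np,cv2
from workcell import env
from scipy.spatial.transform import Rotation as R
def Rt(q): return R.from_quat([q[1],q[2],q[3],q[0]]).as_matrix()
def cam(name,st=None):
    c=env.calibration(name);K=np.array(c["camera_matrix"])
    if "hand_eye" in c:
        st=st or env.get_state();T=np.eye(4);T[:3,:3]=Rt(st["orientation"]);T[:3,3]=st["tcp_pos"]
        T=T@np.array(c["hand_eye"]);return K,T[:3,:3],T[:3,3]
    M=cv2.Rodrigues(np.array(c["rvec"],float))[0];return K,M.T,-M.T@np.array(c["tvec"]).ravel()
def ray(C,u,v):
    K,A,o=C;d=A@np.linalg.solve(K,[u,v,1]);return o,d/np.linalg.norm(d)
def plane(C,u,v,z):
    o,d=ray(C,u,v);return o+d*(z-o[2])/d[2]
def two(r1,r2):
    (a,d),(b,e)=r1,r2;s=np.linalg.lstsq(np.c_[d,-e],b-a,rcond=None)[0]
    p,q=a+s[0]*d,b+s[1]*e;return (p+q)/2,np.linalg.norm(p-q)
def proj(C,p):
    K,A,o=C;x=K@(A.T@(np.array(p)-o));return x[:2]/x[2]
def snap(name,fn):
    im=env.read_camera(name);cv2.imwrite(f"pics/{fn}.png",im[:,:,::-1]);return im
E
python3 - <<'E'
from h import *
s=env.get_state();print({k:np.round(v,3).tolist() for k,v in s.items()},env.tip_reach)
for n in("top","scene"):
    snap(n,n+"0");print(n,cam(n))
print(env.calibration("wrist"))
E
```

```text
{'clock': 0.0, 'joint_pos': [0.965, 0.314, 0.045, 1.304, -0.0, 1.431], 'qvel': [0.002, -0.001, -0.001, 0.0, 0.001, -0.002], 'tau': [0.001, -48.062, 29.854, 0.019, 0.0, -0.0], 'tcp_pos': [0.258, 0.513, 0.241], 'orientation': [0.0, 0.851, 0.525, -0.001], 'wrist_force': [-0.35, 0.071, 0.515], 'ft_torque': [0.003, -0.006, 0.04], 'finger_gap': 0.085} 0.011
top (array([[579.86252041,   0.        , 319.08736667],
       [  0.        , 579.86252041, 239.86711026],
       [  0.        ,   0.        ,   1.        ]]), array([[-0.02109714, -0.99491568,  0.09847694],
       [-0.99975549,  0.0216466 ,  0.0045143 ],
       [-0.00662303, -0.09835762, -0.99512909]]), array([ 0.42395062, -0.13114825,  1.42329714]))
scene (array([[517.32450069,   0.        , 320.4129094 ],
       [  0.        , 517.32450069, 236.26724151],
       [  0.        ,   0.        ,   1.        ]]), array([[ 0.73105548, -0.32675333,  0.59899094],
       [-0.6823135 , -0.35328406,  0.6400302 ],
       [ 0.00248196, -0.87659719, -0.48121846]]), array([-0.1749942 , -0.93057685,  0.65337022]))
{'camera_matrix': array([[405.7222395 ,   0.        , 324.70945726],
       [  0.        , 405.7222395 , 236.35896419],
       [  0.        ,   0.        ,   1.        ]]), 'hand_eye': array([[ 9.99999568e-01,  9.28771283e-04, -2.19260540e-05,
         8.72110532e-04],
       [-8.90317256e-04,  9.64804481e-01,  2.62966769e-01,
        -6.72457581e-02],
       [ 2.65390339e-04, -2.62966636e-01,  9.64804891e-01,
        -1.30480102e-01],
       [ 0.00000000e+00,  0.00000000e+00,  0.00000000e+00,
         1.00000000e+00]])}
```

View pics/top0.png

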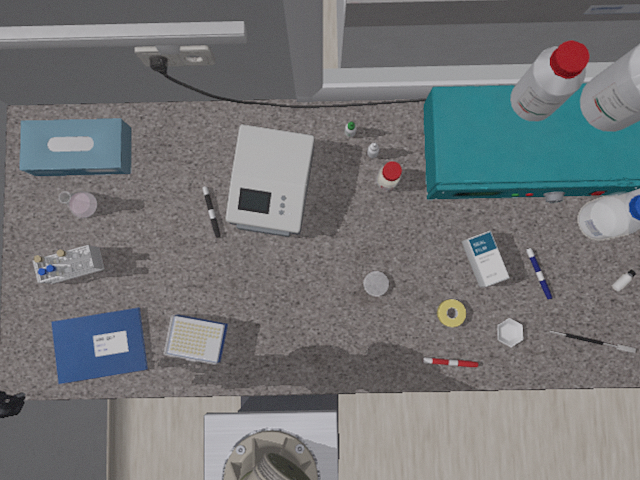

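View pics/scene0.png

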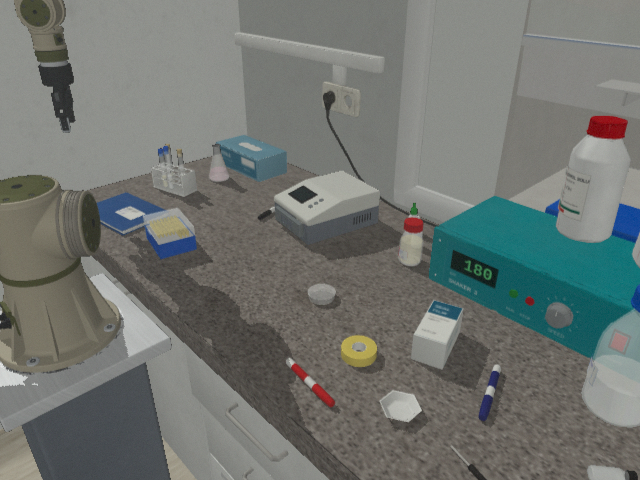

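The top view shows the reader around (270,180), its front toward the robot at about v=230. The dish is at (376,284), the bottle at (390,175), the tape at (452,313) and the carton at (487,259). The scene view shows the dish at (322,294) and the reader at (325,205). Next I measure in both views.

Run:
```python
from h import *
t=cv2.imread("pics/top0.png");s=cv2.imread("pics/scene0.png")
a=cv2.resize(t[115:245,215:325],None,fx=4.6,fy=4.6,interpolation=cv2.INTER_CUBIC)   # 506x598
b=cv2.resize(t[262:306,354:398],None,fx=6,fy=6,interpolation=cv2.INTER_CUBIC)
c=cv2.resize(s[275:315,300:344],None,fx=6,fy=6,interpolation=cv2.INTER_CUBIC)
o=np.zeros((600,780,3),np.uint8);o[:598,:506]=a;o[:264,510:774]=b;o[300:540,510:774]=c
cv2.imwrite("pics/crop1.png",o)
CT,CS=cam("top"),cam("scene")
def blob(im,x0,y0,x1,y1,name):
    r=cv2.cvtColor(im[y0:y1,x0:x1],cv2.COLOR_BGR2GRAY);r=cv2.GaussianBlur(r,(3,3),0)
    th,m=cv2.threshold(r,0,255,cv2.THRESH_OTSU)
    m=cv2.morphologyEx(m,cv2.MORPH_OPEN,np.ones((3,3)))
    cs=cv2.findContours(m,cv2.RETR_EXTERNAL,cv2.CHAIN_APPROX_NONE)[0];k=max(cs,key=cv2.contourArea)+[x0,y0]
    print(name,th,cv2.contourArea(k));return k
k=blob(t,354,262,398,306,"dish top");eT=cv2.fitEllipse(cv2.convexHull(k));print(eT)
k=blob(s,300,275,344,315,"dish scene");eS=cv2.fitEllipse(cv2.convexHull(k));print(eS)
print("dish plane z=.0075",plane(CT,*eT[0],.0075),plane(CS,*eS[0],.0075),"two",two(ray(CT,*eT[0]),ray(CS,*eS[0])))
k=blob(t,215,115,325,245,"reader");h=cv2.convexHull(k)
q=cv2.approxPolyDP(h,6,True)[:,0];print(q.tolist())
for p in q: print(p,plane(CT,*p,.074),plane(CT,*p,.102))
```

```text
dish top 127.0 461.5
((375.321044921875, 283.3472900390625), (24.337120056152344, 25.442243576049805), 147.6797332763672)
dish scene 118.0 355.5
((321.2188720703125, 291.5445556640625), (17.29300880432129, 28.415956497192383), 90.83267974853516)
dish plane z=.0075 [ 0.45475859 -0.25932262  0.0075    ] [ 0.46001698 -0.25511747  0.0075    ] two (array([ 0.45515681, -0.25934616,  0.01189363]), np.float64(0.001294572565555606))
reader 137.0 7211.5
[[240, 125], [312, 136], [297, 231], [226, 220]]
[240 125] [0.83707077 0.05791794 0.074     ] [0.82849789 0.05399453 0.102     ]
[312 136] [ 0.80626428 -0.1134006   0.074     ] [ 0.79833068 -0.1137689   0.102     ]
[297 231] [ 0.57946844 -0.0737402   0.074     ] [ 0.5762412  -0.07493151  0.102     ]
[226 220] [0.60911207 0.09257817 0.074     ] [0.60526969 0.0879355  0.102     ]
```

View pics/crop1.png

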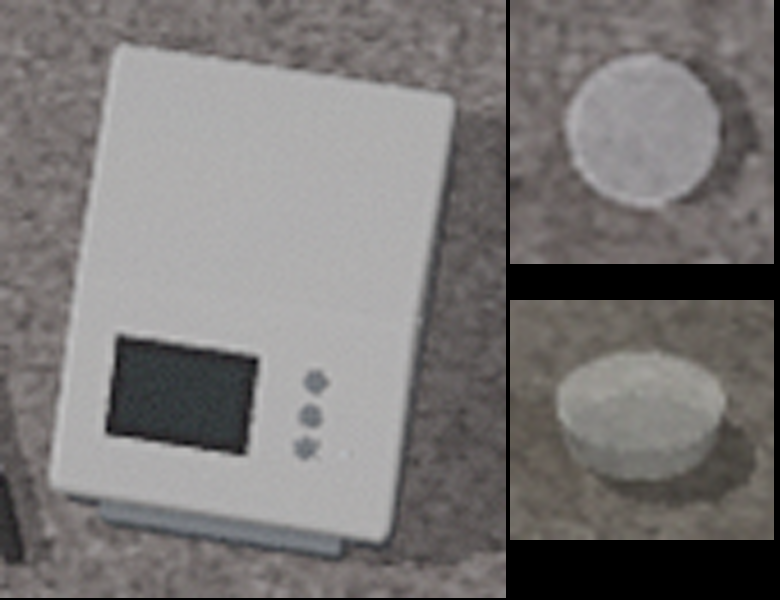

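The crop shows the reader's front edge from about (226,220) to (297,231), with the tray panel just before it. The dish lid is centred near (375.8,283.5). This gives:
- **Reader:** yaw about -0.175 rad, and tray_front at about (0.585, 0.011).
- **Dish:** at about (0.455, -0.259), and the two rays agree to within 1.3 mm.

Next I move to a viewpoint in front of the reader.

```bash
cat >> h.py <<'E'
def pose(yaw,tilt=0):   # tool x = reader y, tool y = reader x, z down; tilt deg leans fingertips forward
    c,s=np.cos(yaw),np.sin(yaw);return np.array([[-s,c,0],[c,s,0],[0,0,-1.]])@R.from_euler('x',-tilt,degrees=True).as_matrix()
def plan(p,yaw,n,tilt=0):
    s=env.get_state();A=Rt(s["orientation"]);P=np.array(s["tcp_pos"])
    rv=R.from_matrix(A.T@pose(yaw,tilt)).as_rotvec();d=(np.array(p)-P)/n
    print("clock",s["clock"],"tcp",P.round(4),"F",np.round(s["wrist_force"],2))
    for i in range(n):
        Ai=A@R.from_rotvec(rv*i/n).as_matrix();print((Ai.T@d).round(4).tolist(),np.degrees(rv/n).round(2).tolist())
E
python3 -c "
from h import *
plan([.43,.038,.2],-.1745,10)"
```

```text
clock 0.1 tcp [0.258  0.5134 0.2415] F [0.18 0.37 0.85]
[-0.0347, 0.0367, 0.0042] [-0.0, 0.01, -1.67]
[-0.0358, 0.0357, 0.0042] [-0.0, 0.01, -1.67]
[-0.0368, 0.0346, 0.0042] [-0.0, 0.01, -1.67]
[-0.0378, 0.0335, 0.0042] [-0.0, 0.01, -1.67]
[-0.0388, 0.0324, 0.0042] [-0.0, 0.01, -1.67]
[-0.0397, 0.0313, 0.0042] [-0.0, 0.01, -1.67]
[-0.0406, 0.0301, 0.0042] [-0.0, 0.01, -1.67]
[-0.0415, 0.0289, 0.0042] [-0.0, 0.01, -1.67]
[-0.0423, 0.0277, 0.0042] [-0.0, 0.01, -1.67]
[-0.0431, 0.0265, 0.0042] [-0.0, 0.01, -1.67]
```

carry_out(
  moves=[-1,-0.035,0.037,0.004,0,0,-1.67,-1,-0.036,0.036,0.004,0,0,-1.67,-1,-0.037,0.035,0.004,0,0,-1.67,-1,-0.038,0.0335,0.004,0,0,-1.67,-1,-0.039,0.032,0.004,0,0,-1.67],
)

```text
clock: 0.72
tcp_pos: [0.3454, 0.2708, 0.2186]
orientation: [0.0, 0.807, 0.59, -0.002]
wrist_force: [0.7, 0.5, -0.3]
finger_gap: 0.0003
```

carry_out(
  moves=[-1,-0.04,0.031,0.004,0,0,-1.67,-1,-0.0406,0.03,0.004,0,0,-1.67,-1,-0.0415,0.029,0.004,0,0,-1.67,-1,-0.042,0.028,0.004,0,0,-1.67,-1,-0.043,0.0265,0.004,0,0,-1.67],
)

```text
clock: 1.35
tcp_pos: [0.4353, 0.0263, 0.1976]
orientation: [0.0, 0.76, 0.65, -0.002]
wrist_force: [0.4, 0.6, -0.1]
finger_gap: -0.0001
```

Run:
```python
from h import *
plan([.43,.038,.2],-.1745,2)
s=env.get_state();im=snap("wrist","w1")
C=cam("wrist",s);print("tip px",proj(C,np.array(s["tcp_pos"])+Rt(s["orientation"])@[0,0,.011]),"tf px",proj(C,[.5854,.011,.037]))
```

```text
clock 1.35 tcp [0.4353 0.0263 0.1976] F [ 0.41  0.58 -0.11]
[0.0053, -0.0036, -0.0012] [-0.07, 0.09, 0.52]
[0.0053, -0.0036, -0.0012] [-0.07, 0.09, 0.52]
tip px [321.87436892 308.49048124] tf px [333.78622046 397.12463453]
```

View pics/w1.png

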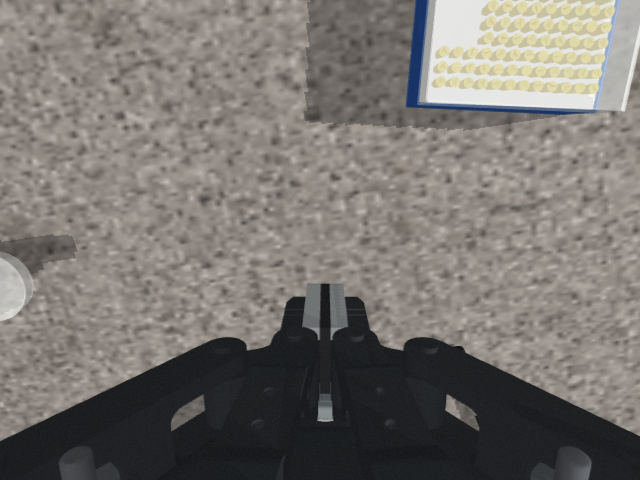

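The wrist camera sits on the robot side of the gripper, with image up pointing toward the robot. The pipette-tip box is at top right, the dish lid at (0,287) and the fingertips at (323,290). To see the tray front I have to put the tool above the reader.

carry_out(
  moves=[-1,0.003,0.038,0,0,0,1,-1,0.002,0.038,0,0,0,0,-1,0.002,0.038,0,0,0,0,-1,0.002,0.038,0,0,0,0,-1,0.002,0.035,0,0,0,0],
)

```text
clock: 2.02
tcp_pos: [0.6256, -0.0035, 0.1944]
orientation: [0.0, 0.769, 0.639, -0.005]
wrist_force: [-0.5, 0.3, -0.0]
finger_gap: -0.0004
```

Run:
```python
from h import *
plan([.61,.007,.2],-.1745,1)
s=env.get_state();im=snap("wrist","w2")
C=cam("wrist",s);x=np.array([.985,-.174,0]);y=np.array([.174,.985,0]);f=np.array([.5854,.011,0])
for z in(.056,.0175):print([proj(C,f+y*k+[0,0,z]).round(1).tolist() for k in(.0645,0,-.0645)])
```

```text
clock 2.025 tcp [ 0.6256 -0.0035  0.1944] F [-0.48  0.29 -0.03]
[0.0074, -0.0173, -0.0056] [-0.32, 0.41, -0.62]
[[433.7, 165.3], [335.2, 166.2], [237.1, 167.1]]
[[420.7, 160.8], [334.3, 161.6], [248.2, 162.3]]
```

View pics/w2.png

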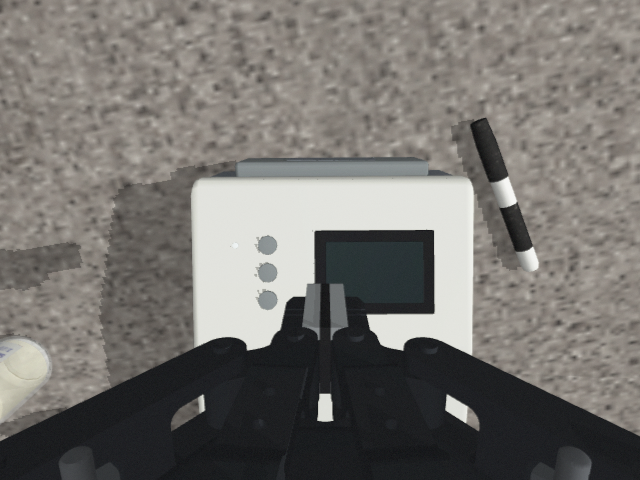

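The tray panel spans u≈237–428 with its front edge at v≈158–160. The reader's front top edge is at v≈178, spanning u≈193–472, and the marker lies at right. Now I measure the edges.

Run:
```python
from h import *
im=cv2.imread("pics/w2.png")
s=env.get_state();C=cam("wrist",s)
g=cv2.GaussianBlur(cv2.cvtColor(im,cv2.COLOR_BGR2GRAY),(3,3),0).astype(float)
for u in(260,300,340,380,410): print(u,[int(x) for x in g[148:186,u-4:u+5].mean(1)])
for v in(166,170): print(v,[int(x) for x in g[v-2:v+3,228:246].mean(0)],[int(x) for x in g[v-2:v+3,418:438].mean(0)])
v=200;print([int(x) for x in g[v-3:v+4,186:200].mean(0)],[int(x) for x in g[v-3:v+4,466:480].mean(0)])
```

```text
260 [137, 137, 139, 140, 139, 137, 135, 131, 127, 114, 93, 82, 84, 93, 111, 126, 134, 139, 142, 142, 141, 140, 139, 138, 137, 136, 135, 131, 132, 143, 161, 179, 196, 208, 214, 218, 221, 223]
300 [129, 135, 142, 146, 149, 150, 151, 150, 140, 116, 90, 87, 97, 103, 116, 129, 135, 140, 142, 142, 141, 140, 139, 138, 137, 136, 135, 131, 133, 148, 166, 182, 198, 208, 214, 218, 222, 224]
340 [134, 139, 143, 145, 144, 143, 142, 140, 129, 106, 84, 83, 95, 108, 121, 131, 137, 141, 143, 143, 141, 140, 139, 138, 137, 136, 134, 132, 137, 152, 169, 185, 199, 208, 214, 219, 222, 224]
380 [142, 144, 145, 144, 141, 138, 135, 133, 121, 98, 84, 83, 91, 108, 125, 134, 139, 143, 144, 142, 141, 140, 139, 138, 137, 136, 135, 135, 142, 158, 173, 187, 199, 207, 214, 219, 223, 225]
410 [117, 114, 112, 111, 112, 116, 121, 123, 114, 93, 83, 84, 93, 111, 127, 135, 140, 143, 144, 143, 142, 141, 140, 138, 137, 136, 132, 131, 143, 160, 175, 188, 199, 207, 213, 219, 223, 225]
166 [91, 95, 98, 100, 102, 102, 100, 99, 107, 122, 134, 138, 139, 139, 139, 139, 139, 139] [142, 143, 143, 143, 142, 142, 142, 143, 145, 144, 142, 146, 150, 150, 151, 152, 152, 153, 154, 156]
170 [87, 87, 86, 85, 85, 86, 87, 90, 102, 119, 132, 138, 139, 139, 139, 139, 139, 139] [140, 140, 139, 139, 139, 139, 140, 140, 142, 135, 117, 103, 100, 101, 102, 102, 104, 105, 107, 107]
[92, 93, 95, 98, 120, 163, 193, 204, 210, 215, 219, 223, 225, 226] [228, 230, 232, 235, 237, 239, 232, 205, 167, 145, 135, 120, 104, 97]
```

```bash
python3 -c "
from h import *
plan([.515,.0215,.1],-.1745,5,20)"
```

```text
clock 2.075 tcp [ 0.6296 -0.0044  0.1934] F [ 6.37 -0.26  1.06]
[0.001, -0.0234, 0.0187] [-4.03, 0.1, -0.12]
[0.001, -0.0247, 0.017] [-4.03, 0.1, -0.12]
[0.001, -0.0258, 0.0153] [-4.03, 0.1, -0.12]
[0.0011, -0.0268, 0.0134] [-4.03, 0.1, -0.12]
[0.0011, -0.0277, 0.0115] [-4.03, 0.1, -0.12]
```

carry_out(
  moves=[-1,0.001,-0.023,0.0185,-4,0,0,-1,0.001,-0.025,0.017,-4,0,0,-1,0.001,-0.026,0.015,-4,0,0,-1,0.001,-0.026,0.0135,-4,0,0,-1,0.001,-0.02,0.01,-4,0,0],
)

```text
clock: 2.7
tcp_pos: [0.5227, 0.0209, 0.0986]
orientation: [0.138, 0.758, 0.628, 0.111]
wrist_force: [-0.1, 0.4, 0.5]
finger_gap: 0.0
```

```bash
python3 -c "
from h import *
plan([.582-.0365*.985,.0097+.0365*.174,.0437],-.1745,4,20)"
```

```text
clock 2.7 tcp [0.5227 0.0209 0.0986] F [-0.07  0.44  0.52]
[-0.0, 0.0008, 0.0149] [0.1, 0.15, -0.15]
[-0.0001, 0.0008, 0.0149] [0.1, 0.15, -0.15]
[-0.0001, 0.0009, 0.0149] [0.1, 0.15, -0.15]
[-0.0001, 0.0009, 0.0149] [0.1, 0.15, -0.15]
```

carry_out(
  moves=[-1,0,0.001,0.015,0,0,0,-1,0,0.001,0.015,0,0,0,-1,0,0,0.014,0,0,0,-1,0,0,0.006,0,0,0,-1,0,0,0,0,0,0],
)

```text
clock: 3.32
tcp_pos: [0.5318, 0.0198, 0.0464]
orientation: [0.134, 0.758, 0.629, 0.107]
wrist_force: [-0.5, 0.2, 0.5]
finger_gap: 0.0003
```

```bash
python3 -c "
from h import *
plan([.582-.0365*.985,.0097+.0365*.174,.0437],-.1745,1,20)
s=env.get_state();print(Rt(s['orientation']).round(3))"
```

```text
clock 3.325 tcp [0.5318 0.0198 0.0464] F [-0.45  0.24  0.48]
[-0.001, 0.0129, 0.0075] [-0.19, 0.57, -0.5]
[[ 0.185  0.925  0.332]
 [ 0.983 -0.172 -0.069]
 [-0.006  0.339 -0.941]]
```

carry_out(
  moves=[-1,0,0.0055,0.0025,0,0,0,-1,0,0.0055,0.0025,0,0,0,-1,0,0.005,0.002,0,0,0,-1,0,0.004,0.0015,0,0,0,-1,0,0,0,0,0,0],
)

```text
clock: 3.95
tcp_pos: [0.5563, 0.0153, 0.047]
orientation: [0.136, 0.758, 0.629, 0.109]
wrist_force: [0.1, -0.1, -0.7]
finger_gap: -0.0002
```

carry_out(
  moves=[-1,0,0.0018,0.0006,0,0,0,-1,0,0.0018,0.0006,0,0,0,-1,0,0.0018,0.0006,0,0,0,-1,0,0.0009,0.0003,0,0,0,-1,0,0,0,0,0,0],
)

```text
clock: 4.58
tcp_pos: [0.5627, 0.0141, 0.047]
orientation: [0.135, 0.758, 0.629, 0.108]
wrist_force: [-0.2, -0.3, -0.6]
finger_gap: -0.0
```

carry_out(
  moves=[-1,0,0.001,0.0003,0,0,0,-1,0,0.001,0.0003,0,0,0,-1,0,0.001,0.0003,0,0,0,-1,0,0.0005,0.0002,0,0,0,-1,0,0.0005,0.0002,0,0,0],
)

```text
clock: 5.2
tcp_pos: [0.5669, 0.0133, 0.0471]
orientation: [0.135, 0.758, 0.629, 0.108]
wrist_force: [-0.1, 0.0, -0.7]
finger_gap: -0.0004
```

carry_out(
  moves=[-1,0,0.0005,0.0002,0,0,0,-1,0,0.0005,0.0002,0,0,0,-1,0,0.0005,0.0002,0,0,0,-1,0,0.0005,0.0002,0,0,0,-1,0,0.0005,0.0002,0,0,0],
)

```text
clock: 5.82
tcp_pos: [0.5696, 0.0128, 0.0469]
orientation: [0.135, 0.758, 0.629, 0.108]
wrist_force: [-0.7, 0.5, 1.2]
finger_gap: 0.0
```

carry_out(
  moves=[-1,0,0.0005,0.0002,0,0,0,-1,0,0.0005,0.0002,0,0,0,-1,0,0.0005,0.0002,0,0,0,-1,0,0.0005,0.0002,0,0,0,-1,0,0.0005,0.0002,0,0,0],
)

```text
clock: 6.45
tcp_pos: [0.5703, 0.0127, 0.046]
orientation: [0.134, 0.758, 0.629, 0.107]
wrist_force: [-4.5, 1.3, 2.4]
finger_gap: -0.0003
```

carry_out(
  moves=[-1,0,0.0005,0.0002,0,0,0,-1,0,0.0005,0.0002,0,0,0,-1,0,0.0005,0.0002,0,0,0,-1,0,0.0005,0.0002,0,0,0,-1,0,0.0005,0.0002,0,0,0],
)

```text
clock: 7.08
tcp_pos: [0.5724, 0.0123, 0.0456]
orientation: [0.133, 0.758, 0.63, 0.107]
wrist_force: [-4.1, 0.5, 3.7]
finger_gap: -0.0002
```

carry_out(
  moves=[-1,0,0.0006,0,0,0,0,-1,0,0.0006,0,0,0,0,-1,0,0.0006,0,0,0,0,-1,0,0.0006,0,0,0,0,-1,0,0.0006,0,0,0,0],
)

```text
clock: 7.7
tcp_pos: [0.5743, 0.012, 0.0458]
orientation: [0.132, 0.758, 0.63, 0.106]
wrist_force: [-5.0, 1.4, 2.4]
finger_gap: 0.0
```

carry_out(
  moves=[-1,0,0.0006,0,0,0,0,-1,0,0.0006,0,0,0,0,-1,0,0.0006,0,0,0,0,-1,0,0.0006,0,0,0,0,-1,0,0.0006,0,0,0,0],
)

```text
clock: 8.32
tcp_pos: [0.5748, 0.0119, 0.0457]
orientation: [0.131, 0.758, 0.63, 0.104]
wrist_force: [-5.9, 1.8, 3.4]
finger_gap: -0.0001
```

carry_out(
  moves=[-1,0,0.0007,0,0,0,0,-1,0,0.0008,0,0,0,0,-1,0,0.0008,0,0,0,0,-1,0,0.0009,0,0,0,0,-1,0,0.0009,0,0,0,0],
)

```text
clock: 8.95
tcp_pos: [0.5748, 0.0119, 0.0457]
orientation: [0.128, 0.759, 0.631, 0.102]
wrist_force: [-6.4, 1.7, 3.8]
finger_gap: 0.0
```

carry_out(
  moves=[-1,0,0.0011,0,0,0,0,-1,0,0.0013,0,0,0,0,-1,0,0.0014,0,0,0,0,-1,0,0.0015,0,0,0,0,-1,0,0.0015,0,0,0,0],
)

```text
clock: 9.57
tcp_pos: [0.5749, 0.0118, 0.0459]
orientation: [0.124, 0.759, 0.632, 0.098]
wrist_force: [-9.2, 1.5, 5.4]
finger_gap: -0.0003
```

carry_out(
  moves=[-1,0,-0.004,-0.001,0,0,0,-1,0,-0.019,-0.006,0,0,0,-1,0,-0.03,-0.012,0,0,0,-1,0,-0.035,-0.015,0,0,0,-1,0,-0.035,-0.02,0,0,0],
)

```text
clock: 10.2
tcp_pos: [0.4508, 0.0349, 0.062]
orientation: [0.131, 0.759, 0.63, 0.104]
wrist_force: [0.2, 0.1, 0.2]
finger_gap: 0.0
```

```bash
python3 -c "
from h import *
plan([.54,.017,.24],-.1745,5,0)"
```

```text
clock 10.2 tcp [0.4508 0.0349 0.062 ] F [0.19 0.05 0.2 ]
[-0.0005, 0.0289, -0.0276] [3.85, 0.1, -0.12]
[-0.0005, 0.027, -0.0295] [3.85, 0.1, -0.12]
[-0.0005, 0.025, -0.0312] [3.85, 0.1, -0.12]
[-0.0005, 0.0228, -0.0328] [3.85, 0.1, -0.12]
[-0.0005, 0.0205, -0.0343] [3.85, 0.1, -0.12]
```

carry_out(
  moves=[-1,0,0,-0.04,3.8,0,0,-1,0,0.01,-0.045,3.8,0,0,-1,0,0.03,-0.04,3.8,0,0,-1,0,0.035,-0.025,3.8,0,0,-1,0,0.03,-0.02,3.8,0,0],
)

```text
clock: 10.82
tcp_pos: [0.5117, 0.0246, 0.2459]
orientation: [0.002, 0.769, 0.639, -0.003]
wrist_force: [0.3, 0.1, 0.8]
finger_gap: -0.0002
```

carry_out(
  moves=[-1,0,0.012,0,0,0,0,-1,0,0,0,0,0,0,-1,0,0,0,0,0,0,-1,0,0,0,0,0,0,-1,0,0,0,0,0,0],
)

```text
clock: 11.45
tcp_pos: [0.5248, 0.022, 0.245]
orientation: [0.004, 0.769, 0.639, -0.002]
wrist_force: [0.3, -0.3, -0.0]
finger_gap: 0.0001
```

Run:
```python
from h import *
s=env.get_state();im=snap("wrist","w3");np.save("w3.npy",np.r_[s["tcp_pos"],s["orientation"]])
C=cam("wrist",s);print(s["tcp_pos"],s["orientation"],s["qvel"]);x=np.array([.985,-.174,0]);y=np.array([.174,.985,0])
f=np.array([.5835,.0095,0])-.095*x
print([proj(C,f+y*k+[0,0,.056]).round(1).tolist() for k in(.0645,0,-.0645)],"nest",proj(C,f+.054*x+[0,0,.028]))
```

```text
[0.52480142 0.02203804 0.24497706] [ 0.00358663  0.76943823  0.638708   -0.00201202] [ 0.00311717 -0.01094318 -0.01709661 -0.00311624 -0.00056424  0.00277025]
[[405.0, 166.8], [322.1, 167.5], [239.5, 168.3]] nest [323.19973359 226.10993021]
```

View pics/w3.png

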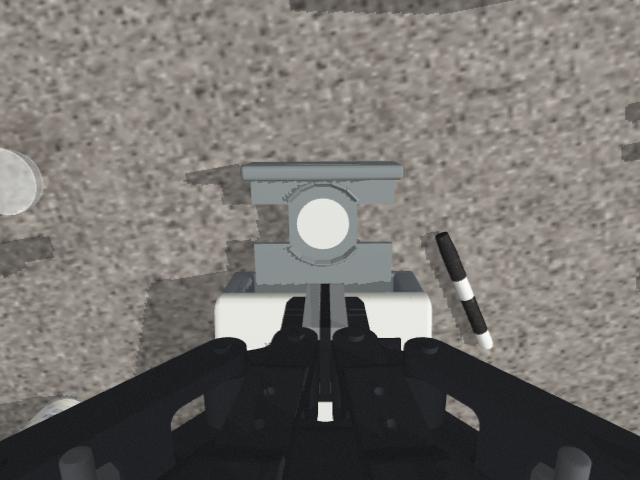

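The tray is out. The nest's white disc is centred at about (323,223), against a prediction of (323,226). The panel's front edge is at v≈163. The dish is at upper left, about (8,182). I shift sideways for a second view of the nest, then go on to the dish.

carry_out(
  moves=[1,-0.03,0,0,0,0,0,1,-0.03,0,0,0,0,0,1,-0.02,0,0,0,0,0,1,0,0,0,0,0,0,1,0,0,0,0,0,0],
)

```text
clock: 12.12
tcp_pos: [0.5084, -0.0571, 0.2459]
orientation: [0.004, 0.769, 0.64, -0.002]
wrist_force: [-0.5, 1.0, -0.1]
finger_gap: 0.0854
```

```bash
cat >> h.py <<'E'
def disc(im,x0,y0,x1,y1,th=None):
    g=cv2.cvtColor(im[y0:y1,x0:x1],cv2.COLOR_BGR2GRAY)
    t,m=cv2.threshold(g,th or 0,255,cv2.THRESH_BINARY if th else cv2.THRESH_OTSU)
    k=max(cv2.findContours(cv2.morphologyEx(m,cv2.MORPH_OPEN,np.ones((3,3))),cv2.RETR_EXTERNAL,cv2.CHAIN_APPROX_NONE)[0],key=cv2.contourArea)
    e=cv2.fitEllipse(cv2.convexHull(k));return (e[0][0]+x0,e[0][1]+y0),e[1]
E
python3 - <<'E'
from h import *
s=env.get_state();im=snap("wrist","w4");im=im[:,:,::-1].copy();C=cam("wrist",s)
v=np.load("w3.npy");s3=dict(tcp_pos=v[:3],orientation=v[3:]);C3=cam("wrist",s3)
e3=disc(cv2.imread("pics/w3.png"),290,185,358,262,190);p=plane(C3,*e3[0],.028);q=proj(C,p).astype(int);print(e3,p,q)
e4=disc(im,q[0]-34,q[1]-34,q[0]+34,q[1]+34,190);print(e4,plane(C,*e4[0],.028))
print("two",two(ray(C3,*e3[0]),ray(C,*e4[0])))
u=proj(C,[.455,-.259,.015]).astype(int);print(u)
e=disc(im,max(u[0]-40,0),u[1]-45,u[0]+45,u[1]+45);print(e,plane(C,*e[0],.015))
plan([.475,-.263,.22],-.1745,6)
E
```

```text
((322.47946548461914, 223.42091369628906), (50.28648376464844, 51.81266784667969)) [0.54060528 0.01646072 0.028     ] [414 225]
((np.float64(413.69532775878906), np.float64(225.00157165527344)), (48.668365478515625, 52.12895202636719)) [0.5404635 0.0162074 0.028    ]
two (array([0.5408403 , 0.01640162, 0.02681706]), np.float64(8.55840399570762e-05))
[ 92 183]
((np.float64(92.7003173828125), np.float64(181.84339141845703)), (63.857845306396484, 74.1765365600586)) [ 0.45322625 -0.2586255   0.015     ]
clock 12.175 tcp [ 0.5084 -0.057   0.246 ] F [-0.2   0.24 -0.48]
[-0.0347, 0.0007, 0.0046] [0.04, 0.07, -0.08]
[-0.0347, 0.0007, 0.0045] [0.04, 0.07, -0.08]
[-0.0347, 0.0006, 0.0045] [0.04, 0.07, -0.08]
[-0.0348, 0.0006, 0.0045] [0.04, 0.07, -0.08]
[-0.0348, 0.0006, 0.0044] [0.04, 0.07, -0.08]
[-0.0348, 0.0005, 0.0044] [0.04, 0.07, -0.08]
```

Both views put the nest at (0.5406, 0.0163) with z≈0.027, which agrees with the stated 28 mm. Next, over the dish.

carry_out(
  moves=[1,-0.038,0,0.005,0,0,0,1,-0.04,0,0.005,0,0,0,1,-0.04,0,0.005,0,0,0,1,-0.04,0,0.005,0,0,0,1,-0.038,0,0.005,0,0,0],
)

```text
clock: 12.8
tcp_pos: [0.4755, -0.2489, 0.2224]
orientation: [0.005, 0.765, 0.645, -0.0]
wrist_force: [0.5, -0.4, -0.9]
finger_gap: 0.0852
```

carry_out(
  moves=[1,0,0,0.02,0,0,0,1,0,0,0.02,0,0,0,1,0,0,0.01,0,0,0,1,0,0,0,0,0,0,1,0,0,0,0,0,0],
)

```text
clock: 13.42
tcp_pos: [0.4772, -0.2498, 0.1714]
orientation: [0.005, 0.764, 0.645, -0.0]
wrist_force: [0.0, 0.1, -0.3]
finger_gap: 0.0857
```

Run:
```python
from h import *
s=env.get_state();im=snap("wrist","w5")[:,:,::-1].copy();C=cam("wrist",s);print(s["tcp_pos"],s["joint_pos"])
u=proj(C,[.4535,-.2586,.015]).astype(int)
e=disc(im,u[0]-65,u[1]-65,u[0]+65,u[1]+65);p=plane(C,*e[0],.015);print(u,e,p)
A=Rt(s["orientation"]);print("offset tool",A.T@(p-s["tcp_pos"]),A.round(3))
cv2.imwrite("pics/w5b.png",im)
plan([p[0],p[1],.035],-.1745,1)
```

```text
[ 0.47719192 -0.24975954  0.17142262] [-0.62977197  0.26723021 -0.19333166  1.10025201 -0.00276259 -0.46011918]
[306 189] ((np.float64(304.5432319641113), np.float64(190.608154296875)), (83.2644271850586, 89.45187377929688)) [ 0.45377024 -0.26033663  0.015     ]
offset tool [-0.01329974 -0.02250633  0.15634919] [[ 0.169  0.986  0.006]
 [ 0.986 -0.169 -0.008]
 [-0.007  0.008 -1.   ]]
clock 13.475 tcp [ 0.4772 -0.2498  0.1715] F [-0.04  0.22  0.59]
[-0.0134, -0.0224, 0.1364] [0.45, 0.4, 0.28]
```

View pics/w5.png

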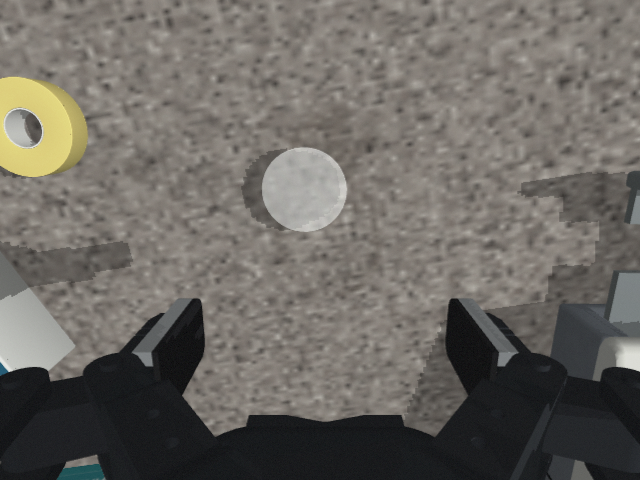

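The dish circle spans u 262–347 and v 147–231, centred at (304.3,189.3). The tape at left is clear of the fingers. I centre the tool and go down.

carry_out(
  moves=[1,-0.0065,-0.0115,0.02,0.45,0.4,0.28,1,-0.0065,-0.0115,0.025,0,0,0,1,0,0,0.03,0,0,0,1,0,0,0.025,0,0,0,1,0,0,0.005,0,0,0],
)

```text
clock: 14.1
tcp_pos: [0.456, -0.2611, 0.0691]
orientation: [0.005, 0.766, 0.643, 0.001]
wrist_force: [-0.3, -1.0, 0.4]
finger_gap: 0.0856
```

```bash
python3 -c "
from h import *
plan([.453,-.2602,.010],-.1745,1)"
```

```text
clock 14.1 tcp [ 0.456  -0.2611  0.0691] F [-0.34 -0.95  0.38]
[0.0007, -0.0036, 0.0591] [0.54, 0.28, 0.09]
```

carry_out(
  moves=[1,0.0005,-0.002,0.018,0.5,0.3,0,1,0,-0.0016,0.018,0,0,0,1,0,0,0.012,0,0,0,1,0,0,0.006,0,0,0,1,0,0,0,0,0,0],
)

```text
clock: 14.72
tcp_pos: [0.4551, -0.2616, 0.015]
orientation: [0.002, 0.765, 0.644, 0.001]
wrist_force: [-0.1, 0.1, 0.4]
finger_gap: 0.0856
```

```bash
python3 -c "
from h import *
plan([.453,-.2602,.010],-.1745,1)"
```

```text
clock 14.725 tcp [ 0.4551 -0.2616  0.015 ] F [-0.12  0.13  0.44]
[0.001, -0.0023, 0.005] [0.25, 0.08, 0.13]
```

carry_out(
  moves=[1,0.001,-0.002,0.003,0,0,0,1,0,-0.001,0.002,0,0,0,1,0,0,0,0,0,0,0.55,0,0,0,0,0,0,0.55,0,0,0,0,0,0],
  squeeze=20,
)

```text
clock: 15.35
tcp_pos: [0.4531, -0.2608, 0.0112]
orientation: [0.003, 0.765, 0.644, 0.001]
wrist_force: [0.6, -1.3, 0.7]
finger_gap: 0.0661
```

carry_out(
  moves=[0.4,0,0,0,0,0,0,0.3,0,0,0,0,0,0,0.1,0,0,0,0,0,0,-1,0,0,0,0,0,0,-1,0,0,0,0,0,0],
)

```text
clock: 15.98
tcp_pos: [0.4532, -0.2608, 0.0115]
orientation: [0.004, 0.765, 0.644, 0.001]
wrist_force: [-0.9, -0.5, 1.3]
finger_gap: 0.06
```

Run:
```python
from h import *
plan([.453,-.2602,.010],-.1745,1)
s=env.get_state();im=snap("wrist","w6")
```

```text
clock 15.975 tcp [ 0.4532 -0.2608  0.0115] F [-0.85 -0.54  1.34]
[0.0006, -0.0003, 0.0015] [0.4, 0.17, 0.13]
```

View pics/w6.png

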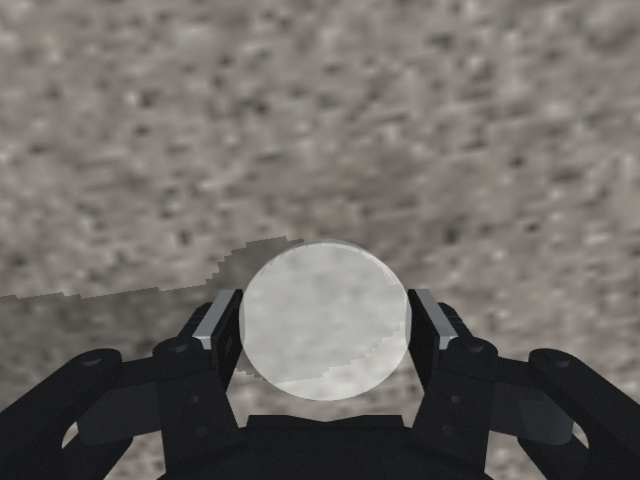

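The dish is held between the pads with a 60 mm gap, and its circle is centred at about (325,321). I work out its offset in the tool frame and lift.

Run:
```python
from h import *
s=env.get_state();C=cam("wrist",s);A=Rt(s["orientation"])
for c in((326,241),(326,401),(325.5,321)):
    p=plane(C,*c,.015);print(p,(A.T@(p-s["tcp_pos"])).round(4))
```

```text
[ 0.42304471 -0.25410115  0.015     ] [ 0.0015 -0.0309 -0.0037]
[ 0.48308754 -0.26443448  0.015     ] [ 0.0016  0.0301 -0.0032]
[ 0.45127638 -0.25913436  0.015     ] [ 0.0013 -0.0022 -0.0035]
```

carry_out(
  moves=[-1,0,0,-0.01,0,0,0,-1,0,0,-0.02,0,0,0,-1,0,0,-0.03,0,0,0,-1,0,0,-0.03,0,0,0,-1,0,0,-0.03,0,0,0],
)

```text
clock: 16.65
tcp_pos: [0.4508, -0.2591, 0.1343]
orientation: [0.001, 0.765, 0.644, 0.001]
wrist_force: [-0.0, -0.4, 0.1]
finger_gap: 0.0598
```

```bash
python3 -c "
from h import *
plan([.5406,.0163,.14],-.1745,10)"
```

```text
clock 16.65 tcp [ 0.4508 -0.2591  0.1343] F [-0.02 -0.36  0.06]
[0.0287, 0.0041, -0.0006] [0.01, 0.0, 0.01]
[0.0287, 0.0041, -0.0006] [0.01, 0.0, 0.01]
[0.0287, 0.0041, -0.0006] [0.01, 0.0, 0.01]
[0.0287, 0.0041, -0.0006] [0.01, 0.0, 0.01]
[0.0287, 0.0041, -0.0006] [0.01, 0.0, 0.01]
[0.0287, 0.0041, -0.0006] [0.01, 0.0, 0.01]
[0.0287, 0.0041, -0.0006] [0.01, 0.0, 0.01]
[0.0287, 0.0041, -0.0006] [0.01, 0.0, 0.01]
[0.0287, 0.0041, -0.0006] [0.01, 0.0, 0.01]
[0.0287, 0.0041, -0.0006] [0.01, 0.0, 0.01]
```

carry_out(
  moves=[-1,0.03,0.004,-0.001,0,0,0,-1,0.03,0.004,-0.001,0,0,0,-1,0.03,0.004,-0.001,0,0,0,-1,0.03,0.004,-0.001,0,0,0,-1,0.03,0.004,-0.001,0,0,0],
)

```text
clock: 17.27
tcp_pos: [0.4999, -0.1146, 0.1461]
orientation: [0.006, 0.767, 0.642, 0.002]
wrist_force: [0.1, 0.1, 0.2]
finger_gap: 0.0601
```

carry_out(
  moves=[-1,0.03,0.004,-0.001,0,0,0,-1,0.03,0.004,-0.001,0,0,0,-1,0.03,0.004,-0.001,0,0,0,-1,0.02,0.004,-0.001,0,0,0,-1,0.006,0.002,0,0,0,0],
)

```text
clock: 17.9
tcp_pos: [0.5395, 0.0017, 0.1532]
orientation: [0.008, 0.766, 0.643, 0.003]
wrist_force: [-0.6, -0.3, -0.4]
finger_gap: 0.06
```

```bash
python3 -c "
from h import *
print(np.array([.5406,.0163])+.0004*np.array([.985,-.174])-.001*np.array([.174,.985]))
plan([.5408,.0152,.06],-.1745,1)"
```

```text
[0.54082   0.0152454]
clock 17.9 tcp [0.5395 0.0017 0.1532] F [-0.59 -0.27 -0.43]
[0.014, -0.0025, 0.0931] [0.91, 0.28, -0.0]
```

carry_out(
  moves=[-1,0.007,-0.001,0.015,0.9,0.3,0,-1,0.007,-0.001,0.02,0,0,0,-1,0,0,0.02,0,0,0,-1,0,0,0.015,0,0,0,-1,0,0,0.005,0,0,0],
)

```text
clock: 18.52
tcp_pos: [0.539, 0.0144, 0.0734]
orientation: [-0.002, 0.767, 0.642, -0.001]
wrist_force: [-0.2, -0.7, -0.6]
finger_gap: 0.0599
```

```bash
python3 -c "
from h import *
plan([.5408,.0152,.041],-.1745,1)"
```

```text
clock 18.525 tcp [0.539  0.0144 0.0734] F [-0.2  -0.68 -0.57]
[0.0011, 0.0018, 0.0324] [-0.22, -0.02, -0.17]
```

carry_out(
  moves=[-1,0.001,0.001,0.01,-0.2,0,0,-1,0,0.001,0.008,0,0,0,-1,0,0,0.006,0,0,0,-1,0,0,0.003,0,0,0,-1,0,0,0,0,0,0],
)

```text
clock: 19.15
tcp_pos: [0.5419, 0.0146, 0.0452]
orientation: [0.0, 0.767, 0.641, 0.0]
wrist_force: [0.0, 0.0, 0.1]
finger_gap: 0.0599
```

```bash
python3 -c "
from h import *
plan([.5408,.0152,.0395],-.1745,1)"
```

```text
clock 19.15 tcp [0.5419 0.0146 0.0452] F [0.02 0.02 0.06]
[0.0004, -0.0012, 0.0057] [0.06, -0.03, -0.22]
```

carry_out(
  moves=[-1,0.0005,-0.001,0.0015,0,0,0,-1,0,0,0.0015,0,0,0,-1,0,0,0.001,0,0,0,-1,0,0,0.0005,0,0,0,-1,0,0,0,0,0,0],
)

```text
clock: 19.77
tcp_pos: [0.5416, 0.0153, 0.0413]
orientation: [0.001, 0.767, 0.641, 0.001]
wrist_force: [0.1, -0.9, 0.6]
finger_gap: 0.0598
```

```bash
python3 -c "
from h import *
plan([.5408,.0152,.0395],-.1745,1)"
```

```text
clock 19.775 tcp [0.5416 0.0153 0.0413] F [ 0.12 -0.92  0.59]
[-0.0003, -0.0008, 0.0018] [0.15, -0.03, -0.21]
```

carry_out(
  moves=[-1,0,-0.0008,0.0005,0,0,0,-1,0,0,0.0005,0,0,0,-1,0,0,0.0005,0,0,0,-1,0,0,0.0005,0,0,0,-1,0,0,0.0005,0,0,0],
)

```text
clock: 20.4
tcp_pos: [0.5408, 0.0154, 0.0395]
orientation: [0.001, 0.767, 0.641, 0.001]
wrist_force: [-3.1, 0.3, 6.5]
finger_gap: 0.0599
```

Contact came at the expected height, TCP z 0.0395. I relax and let go.

carry_out(
  moves=[-1,0,-0.0005,-0.0002,0,0,0,0.5,0,0,0,0,0,0,0.6,0,0,0,0,0,0,0.8,0,0,0,0,0,0,1,0,0,0,0,0,0],
)

```text
clock: 21.02
tcp_pos: [0.5405, 0.0155, 0.0393]
orientation: [0.001, 0.767, 0.641, 0.001]
wrist_force: [-0.2, -0.1, -0.2]
finger_gap: 0.0854
```

carry_out(
  moves=[1,0,0,0,0,0,0,1,0,0,-0.004,0,0,0,1,0,0,-0.015,0,0,0,1,0,0,-0.03,0,0,0,1,0,0,-0.045,0,0,0],
)

```text
clock: 21.65
tcp_pos: [0.5376, 0.0158, 0.1343]
orientation: [-0.001, 0.767, 0.641, -0.001]
wrist_force: [0.2, 0.3, -0.4]
finger_gap: 0.0854
```

carry_out(
  moves=[-1,0,0,-0.045,0,0,0,-1,0,0,-0.045,0,0,0,-1,0,-0.005,-0.015,0,0,0,-1,0,-0.005,0,0,0,0,-1,0,0,0,0,0,0],
)

```text
clock: 22.28
tcp_pos: [0.5283, 0.0176, 0.2492]
orientation: [0.002, 0.767, 0.641, 0.002]
wrist_force: [0.1, 0.5, -0.4]
finger_gap: 0.0002
```

Run:
```python
from h import *
s=env.get_state();im=snap("wrist","w7");C=cam("wrist",s);print(s["tcp_pos"],s["wrist_force"])
q=proj(C,[.5406,.0163,.043]).round(1);print("expected dish px",q,proj(C,[.5406,.0163,.028]))
x,y=q.astype(int);c=im[y-75:y+75,x-100:x+100,::-1]
cv2.imwrite("pics/w7c.png",cv2.resize(c,None,fx=4,fy=4,interpolation=cv2.INTER_CUBIC));print("origin",x-100,y-75)
```

```text
[0.52829456 0.01755317 0.24920061] [ 0.12470887  0.48807281 -0.40841549]
expected dish px [324.4 221. ] [324.44002739 217.11562538]
origin 224 146
```

View pics/w7c.png

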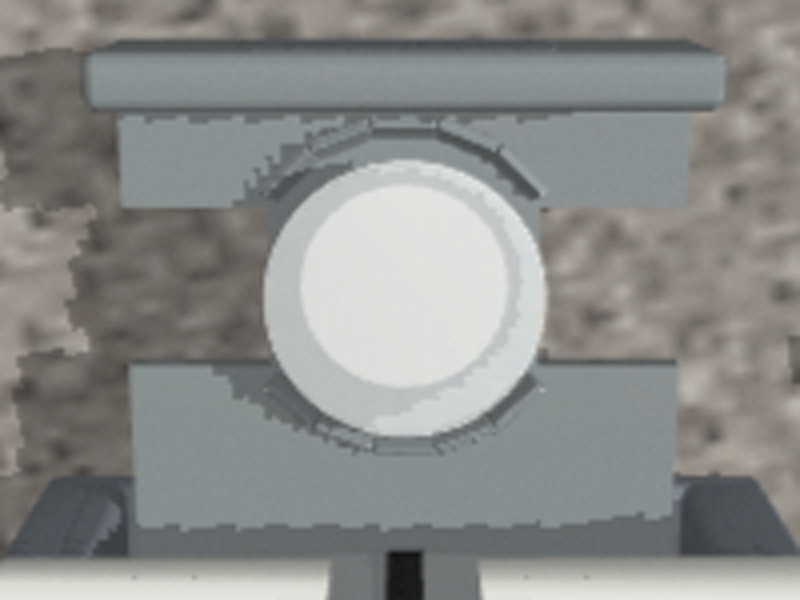

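The dish circle is centred at about (325.2,220.5) px against an expected (324.4,221), so it is within 1 mm of the nest and lies flat inside the ribs. Now I go to the front of the tray for the closing press.

```bash
python3 -c "
from h import *
plan([.43,.036,.13],-.1745,5,20)"
```

```text
clock 22.325 tcp [0.5284 0.0175 0.249 ] F [-0.34 -0.02 -0.33]
[0.0001, -0.0201, 0.0237] [-3.94, 0.0, -0.04]
[0.0002, -0.0217, 0.0223] [-3.94, 0.0, -0.04]
[0.0002, -0.0232, 0.0207] [-3.94, 0.0, -0.04]
[0.0002, -0.0246, 0.0191] [-3.94, 0.0, -0.04]
[0.0002, -0.0258, 0.0173] [-3.94, 0.0, -0.04]
```

carry_out(
  moves=[-1,0,-0.025,0.012,-4,0,0,-1,0,-0.03,0.015,-4,0,0,-1,0,-0.03,0.015,-4,0,0,-1,0,-0.022,0.016,-4,0,0,-1,0,-0.015,0.016,-4,0,0],
)

```text
clock: 22.95
tcp_pos: [0.4162, 0.037, 0.15]
orientation: [0.135, 0.756, 0.631, 0.112]
wrist_force: [0.5, 0.3, -0.8]
finger_gap: -0.0001
```

```bash
python3 -c "
from h import *
plan([.44,.034,.0455],-.1745,5,20)"
```

```text
clock 22.95 tcp [0.4162 0.037  0.15  ] F [ 0.49  0.33 -0.8 ]
[0.0003, -0.0027, 0.0213] [0.04, 0.02, -0.05]
[0.0003, -0.0027, 0.0213] [0.04, 0.02, -0.05]
[0.0003, -0.0027, 0.0213] [0.04, 0.02, -0.05]
[0.0002, -0.0027, 0.0213] [0.04, 0.02, -0.05]
[0.0002, -0.0027, 0.0213] [0.04, 0.02, -0.05]
```

carry_out(
  moves=[-1,0,-0.002,0.021,0,0,0,-1,0,-0.002,0.023,0,0,0,-1,0,-0.002,0.023,0,0,0,-1,0,-0.002,0.022,0,0,0,-1,0,0,0.01,0,0,0],
)

```text
clock: 23.58
tcp_pos: [0.4313, 0.0336, 0.0427]
orientation: [0.13, 0.756, 0.632, 0.107]
wrist_force: [-0.3, 0.2, 0.8]
finger_gap: -0.0006
```

carry_out(
  moves=[-1,0,0,0,0,0,0,-1,0,0,0,0,0,0,-1,0,0.003,0.001,0,0,0,-1,0,0.003,0.001,0,0,0,-1,0,0,0,0,0,0],
)

```text
clock: 24.2
tcp_pos: [0.4383, 0.0324, 0.0436]
orientation: [0.13, 0.756, 0.632, 0.108]
wrist_force: [-0.0, -0.2, -0.1]
finger_gap: -0.0001
```

```bash
python3 -c "
from h import *
plan([.47,.029,.0455],-.1745,5,20)"
```

```text
clock 24.2 tcp [0.4383 0.0324 0.0436] F [-0.02 -0.19 -0.11]
[0.0005, 0.0061, 0.0017] [-0.12, 0.03, -0.04]
[0.0005, 0.0061, 0.0018] [-0.12, 0.03, -0.04]
[0.0005, 0.0061, 0.0018] [-0.12, 0.03, -0.04]
[0.0004, 0.0061, 0.0018] [-0.12, 0.03, -0.04]
[0.0004, 0.0061, 0.0018] [-0.12, 0.03, -0.04]
```

carry_out(
  moves=[-1,0.0005,0.006,0.0017,0,0,0,-1,0.0005,0.006,0.0017,0,0,0,-1,0,0.006,0.0017,0,0,0,-1,0,0.004,0.0012,0,0,0,-1,0,0.002,0.0007,0,0,0],
)

```text
clock: 24.82
tcp_pos: [0.4654, 0.0286, 0.0455]
orientation: [0.13, 0.756, 0.632, 0.108]
wrist_force: [0.3, -0.7, 0.7]
finger_gap: -0.0002
```

carry_out(
  moves=[-1,0,0.0015,0.0005,0,0,0,-1,0,0.0015,0.0005,0,0,0,-1,0,0.0015,0.0005,0,0,0,-1,0,0.0015,0.0005,0,0,0,-1,0,0.0015,0.0005,0,0,0],
)

```text
clock: 25.45
tcp_pos: [0.4731, 0.0272, 0.0453]
orientation: [0.13, 0.756, 0.632, 0.108]
wrist_force: [-1.1, -1.0, -0.1]
finger_gap: -0.0
```

carry_out(
  moves=[-1,0,0.0015,0.0004,0,0,0,-1,0,0.002,0.0005,0,0,0,-1,0,0.002,0.0006,0,0,0,-1,0,0.0025,0.0007,0,0,0,-1,0,0.0025,0.0007,0,0,0],
)

```text
clock: 26.08
tcp_pos: [0.4822, 0.0256, 0.0451]
orientation: [0.128, 0.756, 0.633, 0.106]
wrist_force: [-3.0, 0.6, 2.2]
finger_gap: -0.0002
```

carry_out(
  moves=[-1,0,0.003,0.0008,0,0,0,-1,0,0.003,0.0008,0,0,0,-1,0,0.003,0.0008,0,0,0,-1,0,0.003,0.0008,0,0,0,-1,0,0.003,0.0008,0,0,0],
)

```text
clock: 26.7
tcp_pos: [0.4969, 0.0229, 0.0452]
orientation: [0.127, 0.756, 0.633, 0.105]
wrist_force: [-3.7, 1.0, 1.1]
finger_gap: 0.0002
```

carry_out(
  moves=[-1,0,0.003,0.0008,0,0,0,-1,0,0.003,0.0008,0,0,0,-1,0,0.003,0.0008,0,0,0,-1,0,0.003,0.0008,0,0,0,-1,0,0.003,0.0008,0,0,0],
)

```text
clock: 27.32
tcp_pos: [0.5118, 0.0202, 0.0453]
orientation: [0.126, 0.757, 0.633, 0.104]
wrist_force: [-3.5, 0.1, -1.4]
finger_gap: -0.0001
```

carry_out(
  moves=[-1,0,0.003,0.0008,0,0,0,-1,0,0.003,0.0008,0,0,0,-1,0,0.003,0.0008,0,0,0,-1,0,0.003,0.0008,0,0,0,-1,0,0.003,0.0008,0,0,0],
)

```text
clock: 27.95
tcp_pos: [0.5268, 0.0175, 0.0454]
orientation: [0.125, 0.757, 0.633, 0.103]
wrist_force: [-3.9, 0.8, -0.6]
finger_gap: 0.0002
```

carry_out(
  moves=[-1,0,0.003,0.0008,0,0,0,-1,0,0.003,0.0008,0,0,0,-1,0,0.003,0.0008,0,0,0,-1,0,0.003,0.0008,0,0,0,-1,0,0.003,0.0008,0,0,0],
)

```text
clock: 28.58
tcp_pos: [0.5418, 0.0148, 0.0455]
orientation: [0.124, 0.757, 0.633, 0.103]
wrist_force: [-5.0, 0.9, -2.9]
finger_gap: -0.0
```

carry_out(
  moves=[-1,0,0.003,0.0009,0,0,0,-1,0,0.003,0.0009,0,0,0,-1,0,0.003,0.0009,0,0,0,-1,0,0.003,0.0009,0,0,0,-1,0,0.0025,0.0008,0,0,0],
)

```text
clock: 29.2
tcp_pos: [0.5571, 0.012, 0.0455]
orientation: [0.123, 0.757, 0.634, 0.102]
wrist_force: [-5.0, 0.6, -1.5]
finger_gap: 0.0002
```

carry_out(
  moves=[-1,0,0.002,0.0006,0,0,0,-1,0,0.002,0.0006,0,0,0,-1,0,0.0018,0.0005,0,0,0,-1,0,0.0015,0.0004,0,0,0,-1,0,0.001,0.0003,0,0,0],
)

```text
clock: 29.82
tcp_pos: [0.5659, 0.0104, 0.0455]
orientation: [0.123, 0.757, 0.634, 0.102]
wrist_force: [-4.8, 1.0, -2.9]
finger_gap: -0.0001
```

carry_out(
  moves=[-1,0,0.0008,0.0002,0,0,0,-1,0,0.0008,0.0002,0,0,0,-1,0,0.0008,0.0002,0,0,0,-1,0,0.0008,0.0002,0,0,0,-1,0,0.0008,0.0002,0,0,0],
)

```text
clock: 30.45
tcp_pos: [0.5698, 0.0098, 0.0455]
orientation: [0.123, 0.757, 0.634, 0.101]
wrist_force: [-4.7, 0.7, -2.7]
finger_gap: -0.0003
```

carry_out(
  moves=[-1,0,0.0008,0.0002,0,0,0,-1,0,0.0008,0.0002,0,0,0,-1,0,0.0008,0.0002,0,0,0,-1,0,0.0008,0.0002,0,0,0,-1,0,0.0007,0.0002,0,0,0],
)

```text
clock: 31.08
tcp_pos: [0.5743, 0.0089, 0.046]
orientation: [0.123, 0.757, 0.634, 0.102]
wrist_force: [-7.6, 1.7, -1.7]
finger_gap: 0.0003
```

carry_out(
  moves=[-1,0,0.0007,0.0002,0,0,0,-1,0,0.0007,0.0002,0,0,0,-1,0,0.0008,0.0002,0,0,0,-1,0,0.0009,0.0002,0,0,0,-1,0,0.0009,0.0002,0,0,0],
)

```text
clock: 31.7
tcp_pos: [0.5744, 0.0089, 0.0459]
orientation: [0.121, 0.757, 0.634, 0.099]
wrist_force: [-8.2, 2.1, 1.0]
finger_gap: -0.0002
```

On the stop, with force still short of 10 N. One slightly harder press, then a gentle let-go.

carry_out(
  moves=[-1,0,0.0011,0.0002,0,0,0,-1,0,0.0012,0.0002,0,0,0,-1,0,0.0013,0.0002,0,0,0,-1,0,0.0014,0.0002,0,0,0,-1,0,0.0014,0.0002,0,0,0],
)

```text
clock: 32.33
tcp_pos: [0.5745, 0.0089, 0.046]
orientation: [0.117, 0.758, 0.635, 0.096]
wrist_force: [-10.0, 1.1, 2.2]
finger_gap: -0.0001
```

carry_out(
  moves=[-1,0,-0.0015,-0.0004,0,0,0,-1,0,-0.002,-0.0007,0,0,0,-1,0,-0.0025,-0.001,0,0,0,-1,0,-0.0025,-0.001,0,0,0,-1,0,-0.002,-0.0007,0,0,0],
)

```text
clock: 32.95
tcp_pos: [0.5689, 0.0098, 0.0504]
orientation: [0.122, 0.757, 0.634, 0.1]
wrist_force: [-0.3, -0.5, 0.5]
finger_gap: -0.0
```

carry_out(
  moves=[-1,0,-0.006,-0.002,0,0,0,-1,0,-0.02,-0.007,0,0,0,-1,0,-0.03,-0.012,0,0,0,-1,0,-0.035,-0.015,0,0,0,-1,0,-0.035,-0.025,0,0,0],
)

```text
clock: 33.58
tcp_pos: [0.4344, 0.0338, 0.0715]
orientation: [0.126, 0.757, 0.633, 0.103]
wrist_force: [0.7, 0.3, 0.8]
finger_gap: -0.0
```

carry_out(
  moves=[-1,0,0,-0.045,3.8,0,0,-1,0,0.01,-0.045,3.8,0,0,-1,0,0.04,-0.035,3.8,0,0,-1,0,0.05,-0.02,3.8,0,0,-1,0,0.05,0,3.8,0,0],
)

```text
clock: 34.2
tcp_pos: [0.5361, 0.0163, 0.2328]
orientation: [-0.006, 0.766, 0.642, -0.007]
wrist_force: [1.3, -0.5, 1.2]
finger_gap: -0.0003
```

carry_out(
  moves=[-1,0,0.025,0,0,0,0,-1,0,0.01,0,0,0,0,-1,0,0,0,0,0,0,-1,0,0,0,0,0,0,-1,0,0,0,0,0,0],
)

```text
clock: 34.83
tcp_pos: [0.5731, 0.0095, 0.2314]
orientation: [-0.006, 0.766, 0.642, -0.007]
wrist_force: [-0.5, -0.4, -0.1]
finger_gap: 0.0001
```

Run:
```python
from h import *
s=env.get_state();im=snap("wrist","w8");C=cam("wrist",s);print(s["tcp_pos"],s["wrist_force"],s["clock"])
x=np.array([.985,-.174,0]);y=np.array([.174,.985,0]);n=np.array([.5406,.0163,0])
for n_,k in(("shut",.041),("out",-.054)):print(n_,[proj(C,n+x*k+y*j+[0,0,.056]).round(1).tolist() for j in(.0645,-.0645)])
t=snap("top","top1");cv2.imwrite("pics/cmp.png",np.vstack([im[:,:,::-1][:360],np.hstack([t[120:360,215:535,::-1],cv2.imread("pics/top0.png")[120:360,215:535]])]))
```

```text
[0.57312706 0.00946577 0.23140546] [-0.47484745 -0.35909627 -0.13637119] 34.825
shut [[408.6, 229.7], [242.7, 229.6]]
out [[415.3, 101.2], [236.1, 101.2]]
```

View pics/cmp.png

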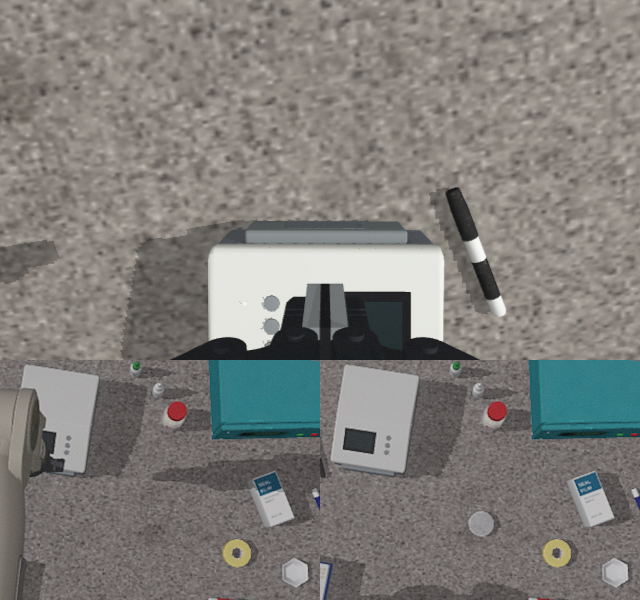

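The tray is shut: its panel's top front edge is at v≈230, against 229.7 predicted for latched and 101 for out. The before and after top crops show the bottle, carton and tape in place, and the marker lies as before. The arm touches nothing, so I hand in.

```bash
python3 -c "
from workcell import env
print(env.hand_in(),env.get_state()['clock'])"
```

```text
the job is handed in; nothing more can be done
the job is handed in; nothing more can be done
```

The dish is in the reader and the tray is shut. I handed the job in at about 35 s of the 72 s allowed. No verdict is reported, so this rests on my own checks.

- **Steps:** I pressed the tray until it sprang out, set the dish in the nest, and pressed the tray back to its stop. The wrist force read at most about 11 N at the ends of calls; between those readings it was not seen.
- **Dish:** before closing, the wrist view put it within 1 mm of the nest centre and inside the ribs. It can't be seen now that the tray is shut.
- **Tray:** after letting go, the panel edge sits where the latched position predicts (row 230 against 229.7), and the wrist force reads zero.
- **Bystanders:** the bottle, carton and tape look unmoved in the top view. In the last pictures the arm hides the marker from above, but the wrist camera shows it lying as before.
- **Disagreement:** the tray front's position as first felt by contact differed by about 2.4 mm from the camera's. It agreed once I took the finger half-width as 8 mm instead of 11 mm.

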